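Index the turntable and gauge the ringed coupon

ROBOT

A 6-joint arm with a two-finger parallel gripper is mounted at the origin on a cart in front of the work surface, level with it; the furniture and walls round the work are solid. World frame = base frame: x ahead of the robot, y to its left, z up, the work surface at z = 0. Lengths are in m, angles in rad, forces in N, time in s.
With the tool pointing down it reaches from about 0.325 to 0.75 m from the base axis. Payload 7.6 kg.
Tool frame: the origin (TCP) lies at the very end of the fingers, on their centre line; the grasp point (between the pads) lies 19 mm behind it; z points along the fingers, y is the direction in which the jaws open and shut (so a half turn about z gives the same grasp; the last joint's range is limited). The gripper opens to 85 mm and grips with 20 to 120 N. Pads are 22 mm wide; open, the fingers measure 114 mm over their backs; the gripper's body (76 mm by 85 mm) begins 54 mm behind the grasp point. The pads swing forward as they close: fully open they stand 13 mm farther back than shut.
Start: joints at [-1.287, 0.052, 1.401, -0, 1.689, -0.07], TCP at [0.182, -0.492, 0.231] pointing down, gripper open.
Joint ranges: [-2.9, 2.9], [-0.91, 2.17], [0.12, 2.37], [-1.06, 4.2], [0.26, 2.73], [-2.93, 2.93]. Speed limits (rad/s): [2.57, 2.57, 3.01, 3.14, 3.14, 3.14].

INTERFACE

Orientations are given as a rotation vector (axis times angle).
In Python, from workcell import monitor, capture, order, cut_out, mark_of gives the robot as it stands.
- The arm moves only by the tool drive_tool, never from a script. Its argument "rows" is a list of rows, each a list of 3 entries, a list of its own where there are three numbers: the shift along the tool's x, y, z in cm, then the turn, a rotation vector about the tool's x, y, z in rad, then the finger opening in cm, from 0 to 8.54. A call has 1 to 20 rows; each row shifts and turns the commanded pose from where the row before left it, along the tool's axes as they then stand; what a row does not reach is not made up. A row lasts 1/8 s, in which the tool goes at most 62.5 mm and 10.7 degrees, less where a joint would pass 70% of its speed; a pose out of reach is approached as far as the arm can. A call is refused whole if a number of a shift passes 6.25 or a number of a turn 0.188, either way. A call with a gripper value outside its range is refused whole. The fingers move at their own pace and stop on an object; "newtons" is the grip in N (left out, the last holds). Time passes only in rows, so rows that do not move let the fingers close. It gives the time, the measured TCP pose, the force and the opening at its end, in the units of the state.
- monitor.get_obs(): the state, without advancing time (a new reading comes with each control period).
- capture(name): name is "scene" or "side" or "wrist"; returns a dict with "pixels" (384x512x3 uint8, red, green, blue), "camera_matrix" (3x3 intrinsics, pixels), "R" (3x3) and "t" (3): a world point X has camera coordinates R X + t. Camera axes: x right, y down, z forward; pixel columns grow to the right and rows downward; lengths in m; the calibration is good to about 2 mm. A picture is of the moment at which its call begins. There is no depth.
- order.close_job(): hands the job in, once; it reports no verdict.
Trained networks look in the newest picture that a camera, given by its name, has taken for a name from the list of things; names that differ only in an ending like _2 or _b are one class to them, and where a whole thing is asked for, a point or a joint stands for the part that bears it (a point fixed in the world has none). Each returns a list of dicts, best first, with "conf" (0 to 1); they miss things now and then, are a little off and sometimes report something else, mostly with a low value. They report only what shows in the picture. A call takes as long as a camera call. They do not tell look-alikes from the thing itself.
- cut_out(camera, target): "pixels" (384x512 bool, what is visible of it) and "point" ([row, column] in pixels, amid what is visible of it).
- mark_of(camera, target): "point" ([row, column] in pixels: a listed point, or the origin of a listed thing).
The state is a dict: "clock": time; "joint_positions": joint angles; "joint_vel": joint speeds; "effort": joint torques, N m; "tool_pos": TCP position; "tool_rot": TCP orientation; "ft_force": force on the tool from outside, world axes, zero at the start; "moment": the same for the moment, N m; "finger_gap": opening from 0.0 (shut) to 1.0 (fully open).
Only numpy, scipy, OpenCV 4.12 (cv2) and the standard library are available. Lean on these libraries where they do the work, as an engineer would, in place of code of your own. Each camera call takes 0.05 s, during which the arm holds its last target. There are 200 camera calls.

TASK

Turn the inspection turntable by the black bar knob at its centre until its pointer line meets the long index mark on the base, and let go of the knob; then lift the gauge probe out of its stand by its square handle and press its sprung tip lightly onto the sloping white coupon, inside the black ring, with the probe square to the coupon's face and the tip pushed in about halfway (5 mm of its 10 mm). Finish while still holding the probe there, with the turntable still on its mark; leave everything else on the bench alone, keep the gripper off the ringed coupon, and never jam the probe hard against it.

Things in the scene. Friction and masses are not known exactly. Their poses are not given: they have to be found in the camera images.
- turntable: fixed round grey base of the inspection turntable, 212 mm across, 18 mm high, with fine ticks every 15 degrees round its rim and one long heavy index mark on a tab at its -x side (to 129 mm from the centre), which roughly faces the robot. Origin: centre of its underside on the bench; z up.
- rotor (a joint): turn of the aluminium disc (176 mm across, top 31 mm above the bench) on the base, rad; 0 when its short black pointer line meets the long index mark; grows counter-clockwise from above. Starts between -1.35 and -0.6, runs from -1.7 to 0.7, stays where left (friction 0.08 N m, no detent or stop at 0).
- bar_grip (a point): middle of the upright black bar knob at the disc's centre, 65 mm above the bench. The bar is 46 mm long (along this frame's x), 14 mm thick (along its y), 30 mm high (50 to 80 mm above the bench). The frame turns with the disc; -x points to the disc's pointer line and the ringed coupon. Nothing on the disc is higher than 57 mm except the bar.
- coupon: the coupon to measure: white 36 x 36 mm face beside the pointer line, sloping 0.35 rad (20 degrees) down and outward, with a black ring 20 mm across. Origin: ring's centre on the face, 56 mm from the disc's axis, 48 mm above the bench; z square to the face, out of it (up and outward). Two like coupons opposite bear a cross and two bars: not these.
- probe: loose gauge probe, 0.1 to 0.16 kg, upright in its stand. Origin: middle of its flange's underside; z along the probe, away from the tip. Flange 36 mm across, z 0 to 6 mm; above it a grey square handle 24 x 24 mm, sides along x and y, to z 78 mm (cap to 80); below, a nose 20 mm across to z -30, then the sprung tip, ending at z -50 mm when free.
- tip (a point): the very end of the probe's sprung steel tip (8 mm across, rounded).
- plunger (a joint): how far the sprung tip is pushed in, m: 0 free (20 mm of it shows), 0.010 fully in. It takes 1 N to start and 0.5 N more for each mm: 3.5 N at half travel (5 mm).
- probe_stand: fixed grey block 70 x 70 x 60 mm high with a 28 mm hole right through from the top; the probe's nose hangs in the hole with its flange resting on the block's top. Origin: centre of its underside. Stand and turntable swap sides from start to start.
- tape: bystander: roll of cream masking tape lying flat, 96 mm across, 25 mm high; origin under its middle. Leave it alone.
- vial_a: bystander: small glass vial with black cap, 26 mm across, 63 mm high; origin under its middle. Leave it alone.
- vial_b: bystander: small glass vial with black cap, 26 mm across, 64 mm high; origin under its middle. Leave it alone.
- beaker_1: bystander: clear glass beaker, 84 mm across, 89 mm high; origin under its middle. Leave it alone.
- dish: bystander: clear flat petri dish, 95 mm across, 16 mm high; origin under its middle. Leave it alone.
- felt_pen: bystander: marker pen lying down, 135 mm long, 16 mm thick; origin under its middle. Leave it alone.
Things that resemble listed ones, but are neither listed nor needed, are in the scene too. What is shaped like the probe_stand but orange or pink is not meant. Leave any yellow look-alike of the probe alone.

How it is judged:
By the outcome, as a careful person would: the job done as asked, in the order asked, and still so for the second after the job is handed in, while the arm keeps its last pose, push and grip.
It also fails if it takes over 46 s, if anything falls off the work surface, if the arm or the gripper's body presses on something with over 40 N, if the wrist force passes 120 N, or if a joint passes its speed limit or range.

## Working session

There is one attempt and no reset: what is moved stays moved. The work goes in short steps, Python scripts to look and compute and a tool call to move; the robot and the scene stay as the last step left them, time stands still between calls to the robot, and variables do not carry over. Pictures are saved under pics/ and viewed, about 8 in all and at most 12, crops included, and the job is handed in when it is done.

Besides the shell and the picture viewer there is one more tool, called after "Emit:" by a JSON object that holds its "method" and its "body", one argument or row to a line. drive_tool: Moves the arm, as the interface text tells. Its arguments: {"type":"object","properties":{"rows":{"type":"array","items":{"type":"array"}},"newtons":{"type":"number"}},"required":["rows"]}

```bash
ls; mkdir -p pics; cat > h.py <<'E'
import numpy as np, cv2
from scipy.spatial.transform import Rotation as Ro
from workcell import monitor, capture, order, cut_out, mark_of
def ray(c,p):
    K,R,t=map(np.array,(c["camera_matrix"],c["R"],c["t"]))
    d=R.T@np.linalg.solve(K,[p[1],p[0],1.]); return -R.T@t,d/np.linalg.norm(d)
def onz(c,p,z):
    o,d=ray(c,p); return o+d*(z-o[2])/d[2]
def proj(c,X):
    q=np.array(c["camera_matrix"])@(np.array(c["R"])@np.array(X)+np.array(c["t"])); return q[:2]/q[2]
def tri(rs):
    A=0;b=0
    for o,d in rs:
        P=np.eye(3)-np.outer(d,d);A=A+P;b=b+P@o
    return np.linalg.solve(A,b)
def save(n,im): cv2.imwrite("pics/"+n,im[:,:,::-1])
E
python3 - <<'E'
from h import *
C={n:capture(n) for n in("scene","side")}
for n in C: save(n+"0.png",C[n]["pixels"])
Z={"turntable":0,"bar_grip":.065,"coupon":.048,"probe":.06,"tip":.01,"probe_stand":0}
for k,z in Z.items():
  for n,c in C.items():
    for m in mark_of(n,k)[:3]: print(k,n,round(m["conf"],2),np.round(m["point"]),onz(c,m["point"],z).round(3))
print(monitor.get_obs())
E
```

```text
pics
turntable scene 0.57 [196. 232.] [0.579 0.114 0.   ]
turntable side 0.83 [238. 227.] [0.566 0.111 0.   ]
bar_grip scene 0.9 [176. 229.] [0.577 0.121 0.065]
bar_grip scene 0.21 [194. 287.] [ 0.581 -0.077  0.065]
bar_grip side 0.55 [218. 227.] [0.563 0.108 0.065]
bar_grip side 0.43 [186. 278.] [ 0.5   -0.061  0.065]
bar_grip side 0.32 [167. 282.] [ 0.526 -0.147  0.065]
coupon scene 0.5 [188. 209.] [0.512 0.144 0.048]
coupon side 0.61 [240. 233.] [0.524 0.15  0.048]
probe scene 0.8 [211. 299.] [ 0.529 -0.146  0.06 ]
probe scene 0.46 [230. 337.] [ 0.504 -0.265  0.06 ]
probe side 0.63 [170. 283.] [ 0.518 -0.139  0.06 ]
probe side 0.58 [154. 298.] [ 0.509 -0.238  0.06 ]
tip scene 0.67 [177. 170.] [0.548 0.343 0.01 ]
probe_stand scene 0.78 [248. 254.] [ 0.399 -0.095  0.   ]
probe_stand scene 0.64 [232. 303.] [ 0.531 -0.158  0.   ]
probe_stand scene 0.55 [222. 349.] [ 0.644 -0.235  0.   ]
probe_stand side 0.71 [162. 257.] [ 0.642 -0.226  0.   ]
probe_stand side 0.69 [184. 282.] [ 0.523 -0.15   0.   ]
{'clock': 0.7, 'joint_positions': array([-1.28729292e+00,  5.21555170e-02,  1.40069738e+00,  3.85210306e-06,
        1.68858446e+00, -7.02922197e-02]), 'joint_vel': array([ 0.00048746, -0.00041453, -0.00031282, -0.00087442, -0.00014061,
       -0.00030465]), 'effort': array([-2.37678469e-03, -3.81467414e+01, -3.60257578e+01, -1.81671612e-04,
        3.09562975e-04,  2.90548321e-06]), 'tool_pos': array([ 0.18192501, -0.4924971 ,  0.23134796]), 'tool_rot': array([3.09241429e+00, 5.52820547e-01, 3.19302764e-05]), 'ft_force': array([-0.02256418,  0.38798517,  0.33738928]), 'moment': array([0.03301444, 0.026214  , 0.02520425]), 'finger_gap': 1.0007194691530437}
```

View pics/scene0.png

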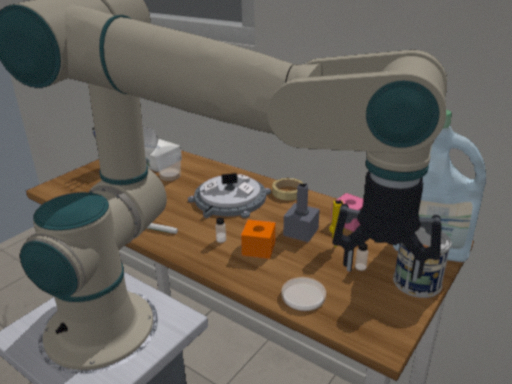

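View pics/side0.png

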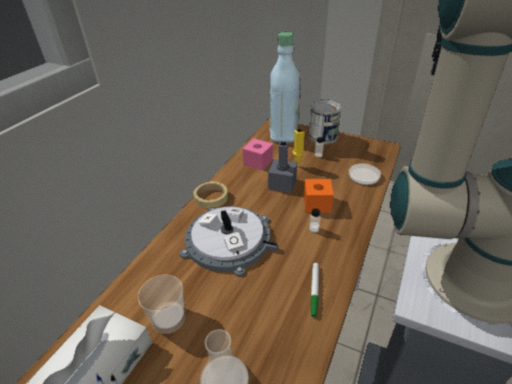

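```bash
cat >> h.py <<'E'
def down(yaw):  # tool x at angle yaw, z down
    return Ro.from_matrix([[np.cos(yaw),np.sin(yaw),0],[np.sin(yaw),-np.cos(yaw),0],[0,0,-1]])
def pose():
    o=monitor.get_obs(); return np.array(o["tool_pos"]),Ro.from_rotvec(o["tool_rot"])
def plan(p,R,P=None):
    p0,R0=P or pose(); print("shift cm",(R0.inv().apply(p-p0)*100).round(2),"turn",(R0.inv()*R).as_rotvec().round(3))
E
python3 - <<'E'
from h import *
c=capture("wrist"); p,R=pose()
Rc=np.array(c["R"]); o=-Rc.T@c["t"]
print("cam in tool",R.inv().apply(o-p).round(3),"\n", (R.as_matrix().T@Rc.T).round(2), np.array(c["camera_matrix"]).round())
plan(np.array([.47,.10,.30]),down(0))
E
```

```text
cam in tool [ 0.072  0.001 -0.143] 
 [[-0.   -0.96 -0.28]
 [ 1.   -0.   -0.  ]
 [ 0.   -0.28  0.96]] [[272.   0. 252.]
 [  0. 272. 190.]
 [  0.   0.   1.]]
shift cm [ 47.55 -45.6   -6.87] turn [0.    0.    0.354]
```

Emit:
{"method": "drive_tool", "body": {
  "rows": [
    [[0, 0, -3], [0, 0, 0.177], 8.5],
    [[0, 0, -4], [0, 0, 0.177], 8.5],
    [[2.7, -3.4, 0], [0, 0, 0], 8.5],
    [[2.7, -3.4, 0], [0, 0, 0], 8.5],
    [[2.7, -3.4, 0], [0, 0, 0], 8.5],
    [[2.7, -3.4, 0], [0, 0, 0], 8.5],
    [[2.7, -3.4, 0], [0, 0, 0], 8.5],
    [[2.7, -3.4, 0], [0, 0, 0], 8.5],
    [[2.7, -3.4, 0], [0, 0, 0], 8.5],
    [[2.7, -3.4, 0], [0, 0, 0], 8.5],
    [[2.7, -3.4, 0], [0, 0, 0], 8.5],
    [[2.7, -3.4, 0], [0, 0, 0], 8.5],
    [[2.7, -3.4, 0], [0, 0, 0], 8.5],
    [[2.7, -3.4, 0], [0, 0, 0], 8.5],
    [[2.7, -3.4, 0], [0, 0, 0], 5],
    [[2.7, -3.4, 0], [0, 0, 0], 4],
    [[0, 0, 0], [0, 0, 0], 4]
  ]
}}

```text
clock: 2.88
tool_pos: [0.5609, -0.0144, 0.3003]
tool_rot: [-3.141, -0.005, 0.002]
ft_force: [0.7, -1.3, -0.1]
finger_gap: 0.471
```

```bash
cat > look.py <<'E'
import sys
from h import *
c=capture("wrist"); save(sys.argv[1],cv2.resize(c["pixels"],None,fx=1.5,fy=1.5,interpolation=cv2.INTER_CUBIC))
Z={"turntable":0,"bar_grip":.065,"coupon":.048,"probe":.06,"probe_stand":0}
for k,z in Z.items():
    for m in mark_of("wrist",k)[:3]: print(k,round(m["conf"],2),np.round(m["point"]),onz(c,m["point"],z).round(4))
for m in cut_out("wrist","probe"): 
    r=cv2.minAreaRect(np.argwhere(m["pixels"])[:,::-1].astype(np.float32)); print("probe cut",m["conf"],m["point"],r)
print(pose()[0])
E
python3 look.py w1.png
```

```text
turntable 0.67 [153. 175.] [0.5663 0.1117 0.    ]
bar_grip 0.97 [159. 164.] [0.5684 0.1092 0.065 ]
bar_grip 0.38 [203. 446.] [ 0.5043 -0.2989  0.065 ]
coupon 0.62 [183. 144.] [0.528  0.1478 0.048 ]
probe 0.91 [192. 411.] [ 0.5183 -0.2476  0.06  ]
probe 0.81 [185. 350.] [ 0.5295 -0.1577  0.06  ]
probe 0.69 [257. 246.] [ 0.4115 -0.0043  0.06  ]
probe_stand 0.86 [105. 398.] [ 0.6416 -0.2408  0.    ]
probe_stand 0.68 [172. 331.] [ 0.5345 -0.146   0.    ]
probe_stand 0.63 [244. 305.] [ 0.4034 -0.1098  0.    ]
probe cut 0.96 [197.2, 427.7] ((428.9000244140625, 196.6999969482422), (69.31810760498047, 25.491174697875977), 26.56505012512207)
probe cut 0.84 [194.2, 358.0] ((359.99346923828125, 193.91946411132812), (50.24989700317383, 26.477388381958008), 40.36453628540039)
[ 0.55971597 -0.01736388  0.30168632]
```

View pics/w1.png

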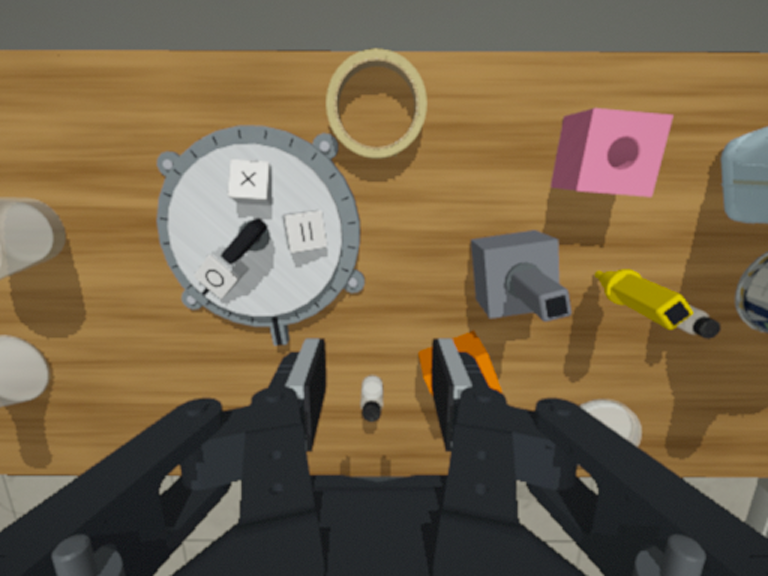

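```bash
python3 - <<'E'
from h import *
c=capture("wrist")
f=lambda x,y,z: onz(c,[y/1.5,x/1.5],z)
ctr=np.array([.5675,.110])
for q in [(285,341,.018),(277,320,.018),(203,293,.031),(214,278,.048),(248,179,.048),(305,231,.048)]:
    X=f(*q); d=X[:2]-ctr; print(q,X.round(4),np.hypot(*d).round(4),np.degrees(np.arctan2(d[1],d[0])).round(1))
plan(np.array([.5675,.11,.20]),down(-.77)); print(monitor.get_obs()["joint_positions"].round(2))
E
```

```text
(285, 341, 0.018) [0.4423 0.0884 0.018 ] 0.127 -170.2
(277, 320, 0.018) [0.4677 0.0957 0.018 ] 0.1008 -171.8
(203, 293, 0.031) [0.5035 0.1686 0.031 ] 0.0867 137.5
(214, 278, 0.048) [0.5246 0.1479 0.048 ] 0.0573 138.5
(248, 179, 0.048) [0.621  0.1049 0.048 ] 0.0538 -5.5
(305, 231, 0.048) [0.5718 0.0538 0.048 ] 0.0564 -85.6
shift cm [  0.75 -12.73  10.16] turn [-0.    -0.001  0.769]
[-0.1   0.15  1.16 -0.    1.83  1.48]
```

Emit:
{"method": "drive_tool", "body": {
  "rows": [
    [[0.25, -4.2, 1], [0, 0, 0], 4],
    [[0.25, -4.2, 1], [0, 0, 0], 4],
    [[0.25, -4.3, 1], [0, 0, 0], 4],
    [[0, 0, 1.5], [0, 0, 0.147], 4],
    [[0, 0, 1.5], [0, 0, 0.147], 4],
    [[0, 0, 1.5], [0, 0, 0.147], 4],
    [[0, 0, 1.5], [0, 0, 0.147], 4],
    [[0, 0, 1.5], [0, 0, 0.147], 4],
    [[0, 0, 0], [0, 0, 0], 4],
    [[0, 0, 0], [0, 0, 0], 4]
  ]
}}

```text
clock: 4.53
tool_pos: [0.5678, 0.1102, 0.1972]
tool_rot: [-2.933, 1.125, -0.002]
ft_force: [0.5, -0.2, 0.2]
finger_gap: 0.467
```

```bash
python3 look.py w2.png
```

```text
turntable 0.85 [170. 254.] [0.5675 0.1092 0.    ]
bar_grip 0.72 [183. 252.] [0.5678 0.1112 0.065 ]
bar_grip 0.7 [218. 413.] [0.4224 0.0071 0.065 ]
coupon 0.65 [229. 252.] [0.5238 0.1507 0.048 ]
probe 0.73 [ 25. 499.] [ 0.5275 -0.1546  0.06  ]
probe_stand 0.74 [150. 469.] [ 0.4065 -0.1066  0.    ]
probe_stand 0.68 [ 39. 451.] [ 0.5305 -0.155   0.    ]
probe cut 0.93 [23.4, 497.6] ((495.5, 22.5), (45.0, 31.0), 90.0)
probe cut 0.51 [281.4, 99.6] ((106.61422729492188, 298.9010009765625), (45.3917236328125, 75.01473236083984), 49.08561706542969)
[0.56764928 0.11042533 0.19659038]
```

View pics/w2.png

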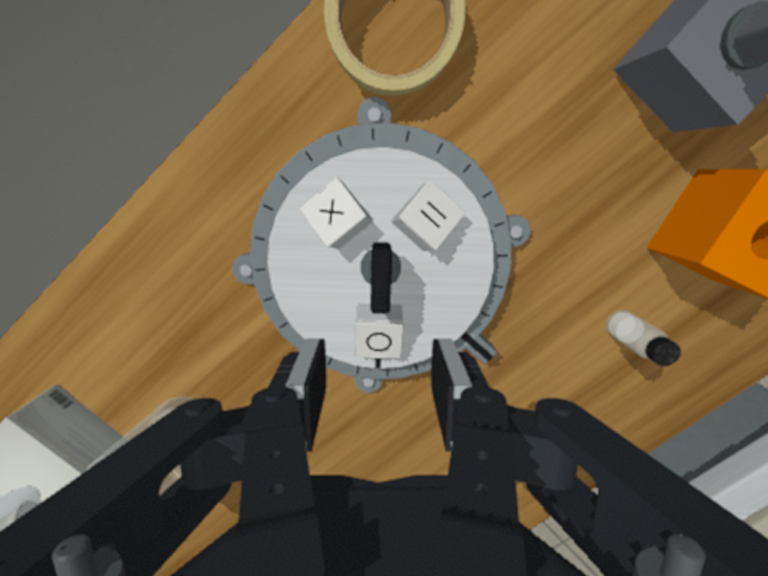

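Emit:
{"method": "drive_tool", "body": {
  "rows": [
    [[0, 0, 4], [0, 0, 0], 3.5],
    [[0, 0, 4], [0, 0, 0], 3.5],
    [[0, 0, 3], [0, 0, 0], 3.5],
    [[0, 0, 2], [0, 0, 0], 3.5],
    [[0, 0, 1.8], [0, 0, 0], 3.5],
    [[0, 0, 0], [0, 0, 0], 3],
    [[0, 0, 0], [0, 0, 0], 0.5],
    [[0, 0, 0], [0, 0, 0], 0.5],
    [[0, 0, 0], [0, 0, 0], 0.5],
    [[0, 0, 0], [0, 0, 0], 0.5]
  ],
  "newtons": 40
}}

```text
clock: 6.12
tool_pos: [0.5668, 0.1091, 0.0491]
tool_rot: [2.929, -1.129, -0.002]
ft_force: [-6.2, -6.7, 1.9]
finger_gap: 0.161
```

```bash
python3 - <<'E'
from h import *
import cv2
# from w2 pixels: recompute with camera pose rebuilt from a tool pose
c=capture("wrist"); p,R=pose(); Rc=np.array(c["R"]); o=-Rc.T@c["t"]
M=R.as_matrix().T@Rc.T; ct=R.inv().apply(o-p)
p2=np.array([.56765,.11043,.19659]); R2=down(-.733).as_matrix(); Rw=(R2@M).T; c2=dict(camera_matrix=c["camera_matrix"],R=Rw,t=-Rw@(p2+R2@ct))
ctr=np.array([.5676,.1100])
for x,y,z in [(378,364,.031),(379,341,.048),(464,337,.018),(491,357,.018),(381,245,.08),(381,309,.08)]:
    X=onz(c2,[y/1.5,x/1.5],z); d=X[:2]-ctr; print(X.round(4),np.hypot(*d).round(4),np.degrees(np.arctan2(d[1],d[0])).round(1))
a=onz(c2,[337/1.5,464/1.5],.018);b=onz(c2,[357/1.5,491/1.5],.018);print("index dir",np.degrees(np.arctan2(*(b-a)[[1,0]])))
o=monitor.get_obs();print(o["tool_pos"],o["finger_gap"],o["ft_force"],o["joint_positions"].round(2))
E
```

```text
[0.5042 0.1691 0.031 ] 0.0867 137.0
[0.5248 0.1495 0.048 ] 0.0583 137.3
[0.469  0.1021 0.018 ] 0.0989 -175.4
[0.4388 0.0965 0.018 ] 0.1295 -174.0
[0.5844 0.0941 0.08  ] 0.0231 -43.5
[0.5519 0.1233 0.08  ] 0.0206 139.8
index dir -169.46771480689722
[0.56682066 0.10914623 0.04903755] 0.15618460470849121 [-6.76362923 -5.63213897  1.58245214] [ 0.13  0.33  1.46 -0.    1.36  2.43]
```

Emit:
{"method": "drive_tool", "body": {
  "rows": [
    [[0, 0.15, 0], [0, 0, 0], 0.5],
    [[0, 0, 0], [0, 0, -0.12], 0.5],
    [[0, 0, 0], [0, 0, -0.12], 0.5],
    [[0, 0, 0], [0, 0, -0.12], 0.5],
    [[0, 0, 0], [0, 0, -0.12], 0.5],
    [[0, 0, 0], [0, 0, -0.12], 0.5],
    [[0, 0, 0], [0, 0, -0.12], 0.5],
    [[0, 0, 0], [0, 0, -0.12], 0.5],
    [[0, 0, 0], [0, 0, 0], 0.5],
    [[0, 0, 0], [0, 0, 0], 0.5],
    [[0, 0, 0], [0, 0, 0], 3.5],
    [[0, 0, 0], [0, 0, 0], 3.5],
    [[0, 0, 0], [0, 0, 0], 3.5],
    [[0, 0, -4], [0, 0, 0], 3.5],
    [[0, 0, -5], [0, 0, 0], 3.5],
    [[0, 0, -5], [0, 0, 0], 3.5],
    [[0, 0, 0], [0, 0, 0], 3.5],
    [[0, 0, 0], [0, 0, 0], 3.5]
  ]
}}

```text
clock: 8.43
tool_pos: [0.5663, 0.1091, 0.1876]
tool_rot: [3.137, 0.164, -0.001]
ft_force: [-0.2, 0.2, -0.3]
finger_gap: 0.409
```

```bash
python3 - <<'E'
from h import *
c=capture("wrist"); im=c["pixels"]
for k in("turntable","bar_grip","coupon"):
    m=mark_of("wrist",k)[0]; print(k,m["conf"],m["point"],onz(c,m["point"],{"turntable":0,"bar_grip":.065,"coupon":.048}[k]))
save("w3.png",cv2.resize(im[140:290,180:380],None,fx=4,fy=4,interpolation=cv2.INTER_CUBIC)); cv2.imwrite("w3raw.png",im)
np.savez("w3.npz",**{k:np.array(v) for k,v in c.items()}); print(pose()[0],pose()[1].as_rotvec())
E
```

```text
turntable 0.66 [171.4, 250.1] [0.56607823 0.11134047 0.        ]
bar_grip 0.8 [182.6, 247.9] [0.56855061 0.11336805 0.065     ]
coupon 0.81 [227.9, 252.3] [0.51208287 0.10300858 0.048     ]
[0.56596219 0.10920923 0.18661915] [ 3.13699087  0.1644133  -0.00441326]
```

View pics/w3.png

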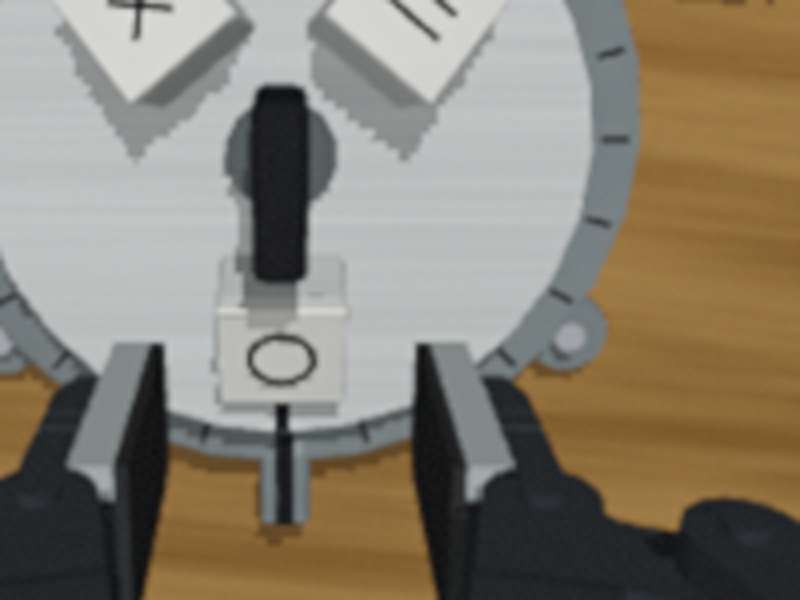

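```bash
python3 - <<'E'
from h import *
c=dict(np.load("w3.npz")); im=c["pixels"]; g=cv2.cvtColor(im,cv2.COLOR_RGB2GRAY).astype(float)
def cen(r,c0,c1):
    w=np.clip(np.percentile(g[r,c0:c1],70)-g[r,c0:c1]-25,0,None); return (w*np.arange(c0,c1)).sum()/w.sum()
P=[];
for r in range(241,272):
    # pointer rows vs index rows
    try: x=cen(r,245,257)
    except: continue
    z=.031 if r<=247 else .018
    X=onz(c,[r,x],z); P.append((r,x,*X[:2],z))
P=np.array(P)
for p in P: print(p[0],p[1].round(2),p[2:4].round(4),g[int(p[0]),246:256].astype(int))
E
```

```text
241.0 250.08 [0.4871 0.1031] [138 140 115  61  53  60 107 138 139 138]
242.0 250.07 [0.4857 0.103 ] [143 140 114  39  12  36 106 142 142 141]
243.0 250.06 [0.4844 0.1029] [160 144 115  41  17  40 108 143 143 143]
244.0 250.06 [0.4831 0.1027] [182 174 144  54  21  51 135 173 173 172]
245.0 250.07 [0.4817 0.1026] [192 192 162  62  20  56 152 191 191 190]
246.0 250.06 [0.4804 0.1024] [194 195 164  62  26  58 154 195 194 192]
247.0 250.1 [0.479  0.1023] [163 164 137  58  46  58 122 160 162 158]
248.0 250.28 [0.4707 0.1013] [ 99 104  85  44  42  43  58  88 100  96]
249.0 250.6 [0.4694 0.1007] [86 87 70 35 24 21 27 67 90 89]
250.0 250.54 [0.4679 0.1007] [ 88  86  70  33  21  18  30  92 126 124]
251.0 250.34 [0.4665 0.1008] [101  89  72  38  25  24  41 110 144 139]
252.0 250.52 [0.4651 0.1004] [119 114  95  48  30  28  42 108 146 141]
253.0 250.54 [0.4637 0.1002] [127 129 107  49  27  28  42 108 140 134]
254.0 250.54 [0.4623 0.1001] [123 127 105  46  29  27  41 101 130 125]
255.0 250.53 [0.4608 0.0999] [119 124 100  43  25  27  38  93 123 122]
256.0 250.54 [0.4594 0.0998] [117 123 100  44  
[... 436 characters left out ...]
 90 120 119]
263.0 250.73 [0.4493 0.0985] [117 122 106  65  32  26  37  89 119 119]
264.0 250.72 [0.4478 0.0984] [116 120 106  63  33  25  37  89 120 119]
265.0 250.69 [0.4464 0.0982] [115 121 103  61  33  29  37  89 120 119]
266.0 250.64 [0.4449 0.0982] [115 120 101  56  29  27  38  90 119 119]
267.0 250.59 [0.4434 0.0981] [115 120 100  50  27  26  37  91 121 120]
268.0 250.6 [0.4419 0.0979] [117 120 100  51  29  26  37  90 120 120]
269.0 250.59 [0.4405 0.0978] [119 123 101  51  27  27  37  93 122 123]
270.0 250.61 [0.439  0.0976] [103 105  88  50  33  32  39  79 104 109]
271.0 nan [nan nan] [81 83 77 68 67 66 66 75 84 97]<stdin>:4: RuntimeWarning: invalid value encountered in scalar divide
```

Emit:
{"method": "drive_tool", "body": {
  "rows": [
    [[0, 0, -4], [0, 0, 0.105], 5],
    [[-0.6, 4.35, -2], [0, 0, 0], 7],
    [[-0.6, 4.35, -1], [0, 0, 0], 7],
    [[-0.6, 4.35, 0], [0, 0, 0], 7],
    [[-0.6, 4.35, 0], [0, 0, 0], 7],
    [[-0.6, 4.35, 0], [0, 0, 0], 7],
    [[-0.6, 4.35, 0], [0, 0, 0], 7],
    [[0, 0, 0], [0, 0, 0], 7],
    [[0, 0, 0], [0, 0, 0], 7]
  ]
}}

```text
clock: 9.75
tool_pos: [0.5304, -0.1513, 0.2576]
tool_rot: [-3.141, 0.0, 0.002]
ft_force: [-0.7, -0.4, -0.5]
finger_gap: 0.819
```

```bash
python3 look.py w4.png
```

```text
turntable 0.83 [135.  71.] [0.5687 0.1114 0.    ]
bar_grip 0.74 [143.  38.] [0.5649 0.1107 0.065 ]
bar_grip 0.69 [191. 378.] [ 0.5032 -0.3131  0.065 ]
coupon 0.9 [182.  62.] [0.512  0.1038 0.048 ]
probe 0.91 [171. 254.] [ 0.5286 -0.1543  0.06  ]
probe_stand 0.9 [ 80. 315.] [ 0.6436 -0.237   0.    ]
probe_stand 0.84 [242. 223.] [ 0.3988 -0.1041  0.    ]
probe_stand 0.74 [160. 250.] [ 0.5321 -0.1477  0.    ]
probe cut 0.86 [184.6, 341.5] ((342.77435302734375, 184.6150360107422), (52.96258544921875, 28.503841400146484), 41.18592834472656)
probe cut 0.74 [292.7, 42.8] ((44.00000762939453, 291.5000305175781), (8.538147926330566, 43.955657958984375), 71.56504821777344)
probe cut 0.59 [177.9, 255.2] ((256.0384521484375, 178.19229125976562), (40.007694244384766, 27.848491668701172), 78.69007110595703)
[ 0.53062851 -0.15109447  0.25833648]
```

View pics/w4.png

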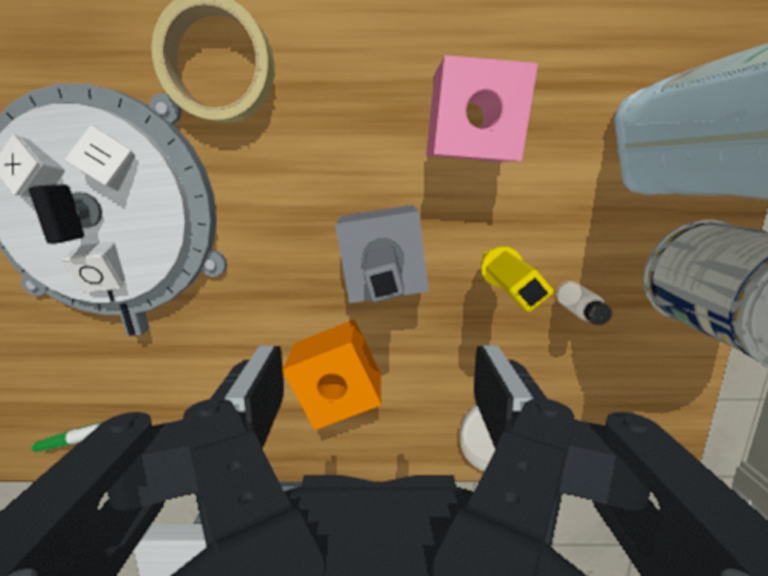

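```bash
python3 - <<'E'
from h import *
c=capture("wrist"); im=c["pixels"]; g=cv2.cvtColor(im,cv2.COLOR_RGB2GRAY)
save("w5.png",cv2.resize(im[120:220,200:320],None,fx=5,fy=5,interpolation=cv2.INTER_CUBIC))
s=cv2.resize(g,None,fx=4,fy=4,interpolation=cv2.INTER_CUBIC); m=np.zeros_like(s); m[170*4:206*4,238*4:274*4]=(s[170*4:206*4,238*4:274*4]<45)*255
n,l,st,ce=cv2.connectedComponentsWithStats(m); i=1+st[1:,4].argmax()
r=cv2.minAreaRect(np.argwhere(l==i)[:,::-1].astype(np.float32)); q=cv2.boxPoints(r)/4; print(st[i],q)
W=np.array([onz(c,[y,x],.14) for x,y in q]); print(W.round(4),W.mean(0)); 
for k in range(4):
    d=W[(k+1)%4]-W[k]; print(np.hypot(*d[:2]).round(4),np.degrees(np.arctan2(d[1],d[0])).round(1))
E
```

```text
[ 990  725   68   66 3034] [[247.19724 184.6525 ]
 [260.90414 180.87128]
 [264.63013 194.3779 ]
 [250.92322 198.15912]]
[[ 0.5325 -0.1463  0.14  ]
 [ 0.5363 -0.1599  0.14  ]
 [ 0.5223 -0.1638  0.14  ]
 [ 0.5183 -0.15    0.14  ]] [ 0.52736348 -0.15498566  0.14      ]
0.0141 -74.1
0.0145 -164.6
0.0143 106.1
0.0146 14.6
```

View pics/w5.png

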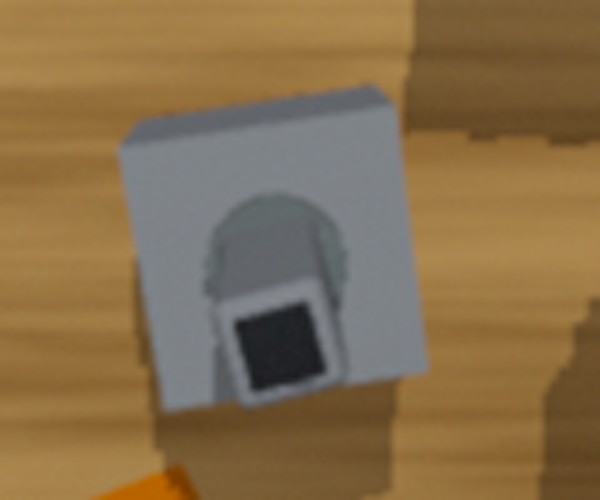

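Emit:
{"method": "drive_tool", "body": {
  "rows": [
    [[-0.25, 0.35, 2], [0, 0, 0], 6],
    [[0, 0, 2], [0, 0, -0.135], 6],
    [[0, 0, 3], [0, 0, -0.135], 6],
    [[0, 0, 4], [0, 0, 0], 6],
    [[0, 0, 3.7], [0, 0, 0], 6],
    [[0, 0, 3], [0, 0, 0], 6],
    [[0, 0, 0], [0, 0, 0], 5],
    [[0, 0, 0], [0, 0, 0], 1.5],
    [[0, 0, 0], [0, 0, 0], 1.5],
    [[0, 0, 0], [0, 0, 0], 1.5],
    [[0, 0, 0], [0, 0, 0], 1.5],
    [[0, 0, 0], [0, 0, 0], 1.5]
  ],
  "newtons": 60
}}

```text
clock: 11.65
tool_pos: [0.5291, -0.1555, 0.0835]
tool_rot: [3.111, 0.422, 0.005]
ft_force: [-0.0, 0.7, 6.1]
finger_gap: 0.272
```

```bash
python3 - <<'E'
from h import *
o=monitor.get_obs(); print(o["tool_pos"],o["tool_rot"],o["ft_force"],o["moment"],o["finger_gap"]*.0854)
E
```

```text
[ 0.52912718 -0.15553985  0.08347111] [3.11130929 0.4223142  0.00546933] [-1.08208009e-03  6.88370988e-01  6.11455851e+00] [0.12751778 0.05441129 0.01281644] 0.023208845549751916
```

```bash
cat >> h.py <<'E'
A=.105; U=np.array([-np.cos(A),-np.sin(A),0]); N=np.sin(.35)*U+np.array([0,0,np.cos(.35)])
CP=np.array([.5115,.1036,.048])
X=-np.cos(.35)*U+np.array([0,0,np.sin(.35)]); RT=Ro.from_matrix(np.c_[X,np.cross(-N,X),-N])
E
python3 - <<'E'
from h import *
p,R=pose(); p1=p+[0,0,.12]; print(RT.as_matrix().round(2))
print("turn",(R.inv()*RT).as_rotvec()); print("then shift", RT.inv().apply(CP+N*(.0735+.045)-p1)*100)
E
```

```text
[[ 0.93  0.1   0.34]
 [ 0.1  -0.99  0.04]
 [ 0.34 -0.   -0.94]]
turn [-0.02692998  0.3458129   0.16345532]
then shift [ -4.42649035 -25.95601066   3.0847293 ]
```

Emit:
{"method": "drive_tool", "body": {
  "rows": [
    [[0, 0, -1.5], [0, 0, 0], 1.5],
    [[0, 0, -2.5], [0, 0, 0], 1.5],
    [[0, 0, -4], [0, 0, 0], 1.5],
    [[0, 0, -4], [0, 0, 0], 1.5],
    [[0, 0, 0], [0, 0, 0], 1.5],
    [[0, 0, 0], [0, 0, 0], 1.5]
  ]
}}

```text
clock: 12.4
tool_pos: [0.5276, -0.1551, 0.2007]
tool_rot: [-3.113, -0.422, 0.002]
ft_force: [-1.0, 1.5, -1.5]
finger_gap: 0.275
```

```bash
python3 - <<'E'
from h import *
C={n:capture(n) for n in("side","scene")}; c=capture("wrist")
p,R=pose(); tip=p+R.apply([0,0,.0735]); b=p+R.apply([0,0,.0235])
a=[]
for n,z in (("side",2),("scene",2)):
    im=C[n]["pixels"]; x,y=proj(C[n],b).astype(int); print(n,proj(C[n],tip),proj(C[n],b))
    for k in("probe","tip"): print(k,[(round(m["conf"],2),np.round(m["point"],1)[::-1]) for m in mark_of(n,k)[:3]])
    a.append(cv2.resize(im[y-50:y+50,x-50:x+50],None,fx=4,fy=4,interpolation=cv2.INTER_CUBIC))
save("w6.png",np.hstack(a))
o=monitor.get_obs();print(p,R.as_rotvec(),o["ft_force"],o["moment"],o["finger_gap"]*.0854)
E
```

```text
side [282.51729795 146.82629193] [282.79405449 130.78646256]
probe [(0.66, array([314.1, 228.5])), (0.63, array([298., 154.])), (0.61, array([282.5, 130.8]))]
tip []
scene [302.65368905 189.91181699] [303.35033582 171.84520104]
probe [(0.96, array([335.5, 232.3])), (0.95, array([305.7, 170.8]))]
tip []
[ 0.52734532 -0.15498189  0.19971392] [-3.11180097 -0.42227537  0.00410221] [ 0.08387358 -0.32589932 -1.38532193] [-0.02507061  0.00165275 -0.00613196] 0.023122231742512638
```

View pics/w6.png

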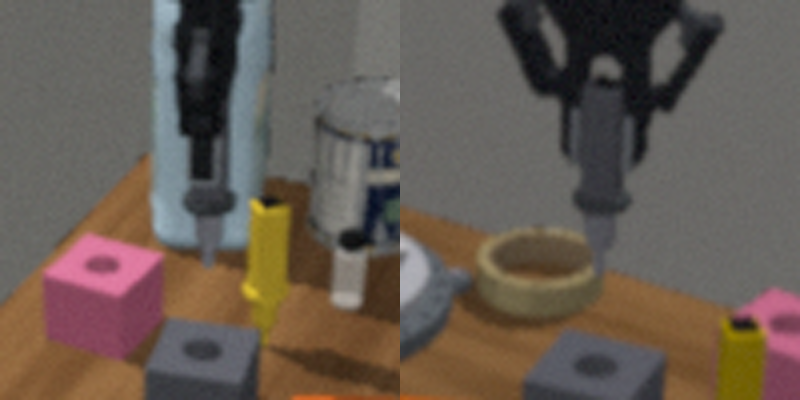

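Emit:
{"method": "drive_tool", "body": {
  "rows": [
    [[0, 0, 0], [-0.009, 0.115, 0.0545], 1.5],
    [[0, 0, 0], [-0.009, 0.115, 0.0545], 1.5],
    [[0, 0, 0], [-0.009, 0.115, 0.0545], 1.5],
    [[-0.6, -3.7, 0], [0, 0, 0], 1.5],
    [[-0.6, -3.7, 0], [0, 0, 0], 1.5],
    [[-0.6, -3.7, 0], [0, 0, 0], 1.5],
    [[-0.6, -3.7, 0], [0, 0, 0], 1.5],
    [[-0.6, -3.7, 0], [0, 0, 0], 1.5],
    [[-0.6, -3.7, 0], [0, 0, 0], 1.5],
    [[-0.5, -3.7, 1.4], [0, 0, 0], 1.5],
    [[0, 0, 1.4], [0, 0, 0], 1.5],
    [[0, 0, 0], [0, 0, 0], 1.5],
    [[0, 0, 0], [0, 0, 0], 1.5]
  ]
}}

```text
clock: 14.38
tool_pos: [0.4722, 0.0985, 0.1618]
tool_rot: [-3.072, -0.159, -0.537]
ft_force: [0.3, -0.2, -1.2]
finger_gap: 0.276
```

```bash
cat > near.py <<'E'
import sys
from h import *
o=monitor.get_obs();p,R=pose();L=.0735
print("tip-coupon in tool (cm)",(RT.inv().apply(p+R.apply([0,0,L])-CP)*100).round(2),"rot err",(R.inv()*RT).as_rotvec().round(4),"F along N",np.dot(o["ft_force"],N).round(2),o["ft_force"].round(2),"gap",o["finger_gap"]*.0854)
print("to touch+5mm: shift cm",(R.inv().apply(CP+N*(L-.005)-p)*100).round(2))
a=[]
for n in("side","scene","wrist"):
    c=capture(n); im=c["pixels"]
    print(n,"tip pred",proj(c,p+R.apply([0,0,L])).round(1),"coupon pred",proj(c,CP).round(1),[(k,round(m["conf"],2),np.round(m["point"],1)[::-1]) for k in("tip","coupon","probe") for m in mark_of(n,k)[:2]])
    x,y=proj(c,CP).astype(int); y=min(max(y,40),344); x=min(max(x,40),472)
    a.append(cv2.resize(im[y-40:y+30,x-35:x+35],(266,266),interpolation=cv2.INTER_CUBIC))
if len(sys.argv)>1: save(sys.argv[1],np.hstack(a))
E
python3 near.py w7.png
```

```text
tip-coupon in tool (cm) [ 0.16  0.09 -4.7 ] rot err [-0.0007  0.0041 -0.0018] F along N -1.24 [ 0.25 -0.15 -1.24] gap 0.023532593269717475
to touch+5mm: shift cm [-0.16 -0.09  5.2 ]
side tip pred [252.2 215.5] coupon pred [247.  228.3] [('coupon', 0.57, array([248.5, 225.9])), ('probe', 0.57, array([296.5, 152.5])), ('probe', 0.52, array([261.6, 202.4]))]
scene tip pred [216.4 180. ] coupon pred [219.9 191.8] [('tip', 0.66, array([229.1, 177.1])), ('probe', 0.77, array([210.5, 166.9])), ('probe', 0.56, array([335.6, 231.1]))]
wrist tip pred [252.6 200.7] coupon pred [251.7 187.2] [('coupon', 0.92, array([249.8, 185. ])), ('probe', 0.87, array([250.7, 228.5]))]
```

View pics/w7.png

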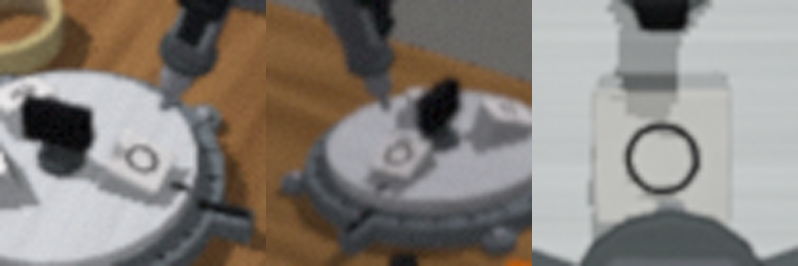

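Emit:
{"method": "drive_tool", "body": {
  "rows": [
    [[-0.2, -0.2, 1.2], [0, 0.004, 0], 1.5],
    [[0, 0, 1.2], [0, 0, 0], 1.5],
    [[0, 0, 1], [0, 0, 0], 1.5],
    [[0, 0, 0], [0, 0, 0], 1.5],
    [[0, 0, 0], [0, 0, 0], 1.5]
  ]
}}

```text
clock: 15.6
tool_pos: [0.4815, 0.1025, 0.129]
tool_rot: [-3.07, -0.161, -0.543]
ft_force: [0.4, 0.0, -0.8]
finger_gap: 0.27
```

```bash
python3 near.py w8.png
```

```text
tip-coupon in tool (cm) [-0.03 -0.21 -1.28] rot err [-0.0013  0.0001 -0.0006] F along N -0.83 [ 0.35  0.04 -0.76] gap 0.023066139448590036
to touch+5mm: shift cm [0.03 0.2  1.78]
side tip pred [248.3 225.7] coupon pred [247.  228.3] [('coupon', 0.54, array([248.9, 227. ])), ('probe', 0.77, array([257.2, 210.5])), ('probe', 0.46, array([229.1, 236.7]))]
scene tip pred [218.1 188.6] coupon pred [219.9 191.8] [('coupon', 0.43, array([217.5, 191.2])), ('probe', 0.85, array([336.8, 230.3])), ('probe', 0.72, array([304.1, 296.6]))]
wrist tip pred [251.7 200.8] coupon pred [254.2 195.8] [('coupon', 0.92, array([253.3, 194.1])), ('probe', 0.92, array([252.2, 226.7]))]
```

View pics/w8.png

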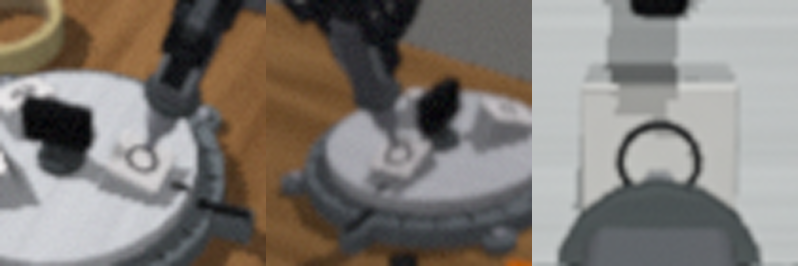

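Emit:
{"method": "drive_tool", "body": {
  "rows": [
    [[-0.1, 0.05, 0.5], [0, 0, 0], 1.5],
    [[0, 0, 0.4], [0, 0, 0], 1.5],
    [[0, 0, 0], [0, 0, 0], 1.5],
    [[0, 0, 0], [0, 0, 0], 1.5]
  ]
}}

```text
clock: 16.7
tool_pos: [0.4836, 0.1022, 0.12]
tool_rot: [-3.07, -0.161, -0.542]
ft_force: [-0.1, 0.1, -0.5]
finger_gap: 0.279
```

```bash
python3 near.py|head -2
```

```text
tip-coupon in tool (cm) [-0.15 -0.16 -0.37] rot err [-0.0013  0.0004 -0.0006] F along N -0.47 [-0.13  0.1  -0.54] gap 0.023852304804636203
to touch+5mm: shift cm [0.15 0.16 0.87]
```

Emit:
{"method": "drive_tool", "body": {
  "rows": [
    [[0, 0, 0.3], [0, 0, 0], 1.5],
    [[0, 0, 0], [0, 0, 0], 1.5],
    [[0, 0, 0], [0, 0, 0], 1.5]
  ]
}}

```text
clock: 17.68
tool_pos: [0.4846, 0.1023, 0.1172]
tool_rot: [-3.07, -0.161, -0.542]
ft_force: [0.1, -0.1, -0.7]
finger_gap: 0.274
```

```bash
python3 near.py|head -2; python3 -c "
from h import *
for i in range(4): capture('wrist'); print(np.dot(monitor.get_obs()['ft_force'],N))"
```

```text
tip-coupon in tool (cm) [-0.15 -0.16 -0.07] rot err [-0.0013  0.0003 -0.0005] F along N -0.73 [ 0.13 -0.11 -0.74] gap 0.02341774542816481
to touch+5mm: shift cm [0.15 0.15 0.57]
-1.2971630151428013
-1.2117008707482473
-1.4446198553141016
-0.971847114245314
```

```bash
cat > f.py <<'E'
from h import *
F=[]
for i in range(8): capture('wrist'); F.append(monitor.get_obs()['ft_force'])
F=np.array(F)@N; p,R=pose()
print("F",F.mean().round(2),F.std().round(2),"tip",(RT.inv().apply(p+R.apply([0,0,.0735])-CP)*100).round(2),monitor.get_obs()["clock"])
E
python3 f.py
```

```text
F -1.14 0.59 tip [-0.15 -0.16 -0.07] 18.875
```

Emit:
{"method": "drive_tool", "body": {
  "rows": [
    [[0, 0, 0.2], [0, 0, 0], 1.5],
    [[0, 0, 0], [0, 0, 0], 1.5]
  ]
}}

```text
clock: 19.12
tool_pos: [0.4853, 0.1024, 0.1153]
tool_rot: [-3.07, -0.161, -0.542]
ft_force: [-1.2, 0.1, 0.6]
finger_gap: 0.271
```

```bash
python3 f.py
```

```text
F 0.76 0.69 tip [-0.15 -0.16  0.12] 19.525
```

Emit:
{"method": "drive_tool", "body": {
  "rows": [
    [[0, 0, 0.2], [0, 0, 0], 1.5],
    [[0, 0, 0], [0, 0, 0], 1.5]
  ]
}}

```text
clock: 19.77
tool_pos: [0.486, 0.1025, 0.1134]
tool_rot: [-3.07, -0.161, -0.542]
ft_force: [-0.7, 0.5, 1.5]
finger_gap: 0.272
```

```bash
python3 f.py
```

```text
F 1.5 0.37 tip [-0.15 -0.16  0.32] 20.175
```

Emit:
{"method": "drive_tool", "body": {
  "rows": [
    [[0, 0, 0.16], [0, 0, 0], 1.5],
    [[0, 0, 0], [0, 0, 0], 1.5],
    [[0, 0, 0], [0, 0, 0], 1.5]
  ]
}}

```text
clock: 20.55
tool_pos: [0.4865, 0.1025, 0.112]
tool_rot: [-3.07, -0.161, -0.542]
ft_force: [-2.2, -0.9, 1.6]
finger_gap: 0.271
```

```bash
python3 f.py; python3 f.py; python3 - <<'E'
from h import *
c=capture("wrist"); s=capture("side"); sc=capture("scene")
p,R=pose(); print((R.inv()*RT).as_rotvec().round(4))
a=[]
for im,(x,y) in ((c["pixels"],(252,200)),(s["pixels"],(250,228)),(sc["pixels"],(218,190))):
    a.append(cv2.resize(im[y-40:y+40,x-33:x+33],(264,320),interpolation=cv2.INTER_CUBIC))
save("w9.png",np.hstack(a))
E
```

```text
F 2.22 0.45 tip [-0.15 -0.16  0.49] 20.95
F 2.52 0.53 tip [-0.15 -0.17  0.49] 21.35
[-0.0013  0.0003 -0.0006]
```

View pics/w9.png

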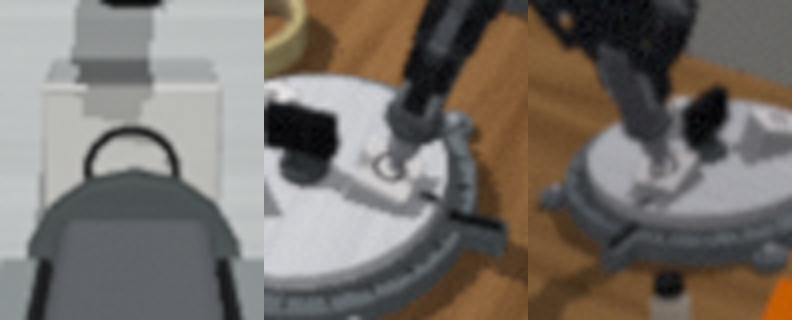

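```bash
python3 - <<'E'
from h import *
p,R=pose(); T=p+R.apply([0,0,.0685]); rows=[]
for n in("side","scene"):
    c=capture(n); x,y=proj(c,T).round().astype(int); im=c["pixels"]
    b=cv2.resize(im[y-14:y+14,x-19:x+19],None,fx=10,fy=10,interpolation=cv2.INTER_CUBIC); d=b.copy()
    off=np.array([x-19,y-14]); f=lambda X: tuple(int(v) for v in ((proj(c,X)-off+.5)*10))
    for X,col in((T,(255,0,0)),(p+R.apply([0,0,.0535]),(255,255,0)),(p+R.apply([0,0,.0235]),(0,255,0))): cv2.circle(d,f(X),3,col,-1)
    rows.append(np.vstack([b,d])); print(n,x,y,proj(c,T))
save("w10.png",np.hstack(rows)); c=capture("wrist"); print("wrist",proj(c,T))
# ring fit (upper arc) in wrist
g=cv2.cvtColor(c["pixels"],cv2.COLOR_RGB2GRAY); r=g[188:204,236:268]; print(r)
E
```

```text
side 247 229 [247.31168379 229.02697808]
scene 219 192 [219.15387507 192.03177897]
wrist [251.7148376  202.83303971]
[[187 187 187 175 157 155 156 156 155 153 153 153 154 154 153 153 153 155
  171 186 186 186 186 186 185 185 186 186 186 187 186 186]
 [186 187 186 181 176 175 175 174 167 155 155 156 155 154 153 155 154 163
  179 187 187 186 186 186 185 185 186 186 186 187 186 187]
 [187 186 186 186 187 187 187 187 182 176 175 174 173 165 154 154 153 160
  178 186 186 187 186 186 185 185 185 186 186 185 186 187]
 [186 186 187 187 187 187 187 187 188 186 175 160 151 132 115 117 115 117
  135 151 162 179 186 187 186 186 186 186 187 186 187 187]
 [187 186 187 187 187 187 188 187 177 155 126  93  75  52  44  47  49  45
   55  70  98 135 161 178 186 187 186 186 186 186 187 187]
 [186 187 187 186 188 188 187 176 138  81  48  41  51  65  77  86  88  68
   52  40  40  58  97 141 172 186 186 186 186 186 187 186]
 [186 187 187 187 188 188 176 139  79  37  64 107 129 132 136 140 139 131
  126 114  85  48  38  74 132 173 187 187 186 186 186 186]
 [186 187 187 188 188 173 133  78  41  77 135 167 17
[... 445 characters left out ...]
9 136  49  74 153 187 188 187 186]
 [187 188 187 167 106  40  86 159 188 188 187 187 186 187 187 188 188 187
  187 187 187 187 189 182 146  66  44 123 174 187 187 186]
 [186 188 188 160  74  55 133 179 189 189 188 188 189 188 188 187 187 186
  188 188 188 188 187 176 146  91  37  92 160 186 186 186]
 [187 188 188 159  64  64 152 190 190 189 188 189 188 184 172 165 160 161
  170 182 188 188 189 183 165 120  44  88 160 188 187 186]
 [187 187 188 158  56  60 152 189 183 171 167 162 155 144 125 112 104 106
  123 141 153 161 171 175 173 143  51  78 155 188 187 186]
 [188 188 189 158  62  53 122 154 141 123 115 106  94  83  81  78  78  78
   76  79  91 107 124 132 139 122  56  70 151 187 187 186]]
```

View pics/w10.png

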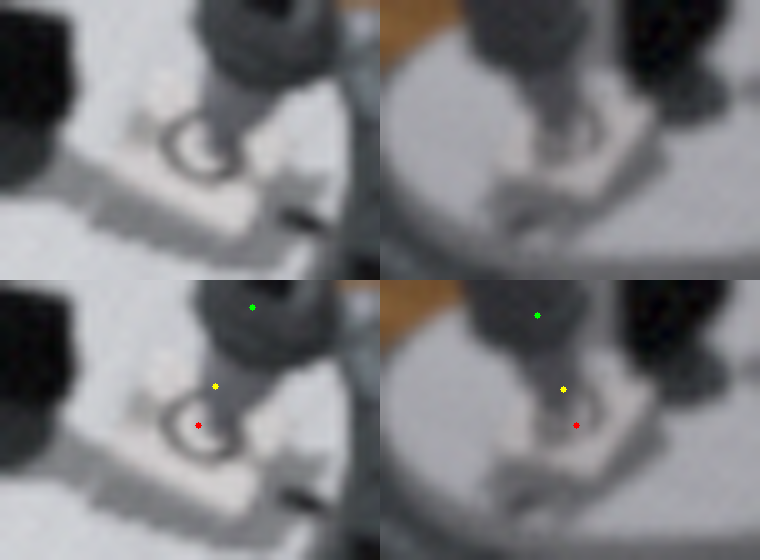

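```bash
python3 - <<'E'
from h import *
c=capture("wrist"); g=cv2.cvtColor(c["pixels"],cv2.COLOR_RGB2GRAY)
v=g[195:384,247:257].mean(1).round().astype(int); print(list(zip(range(195,384),v.tolist())))
p,R=pose(); 
for x,z in [(.018,.0235),(.018,.0175),(.012,.0175),(.012,-.0545),(.012,-.0565),(.007,-.0565),(-.007,-.0565),(-.012,-.0565)]:
    print(x,z,[proj(c,p+R.apply([x+d,0,z]))[1].round(1) for d in (0,-.001)])
for m in cut_out("wrist","probe")[:1]:
    q=np.argwhere(m["pixels"]); print(m["conf"],q.min(0),q.max(0)); print([ (r,*q[q[:,0]==r][:,1][[0,-1]]) for r in range(q[:,0].min(),q[:,0].max(),6) if (q[:,0]==r).any()])
E
```

```text
[(195, 163), (196, 181), (197, 186), (198, 187), (199, 187), (200, 188), (201, 176), (202, 133), (203, 84), (204, 81), (205, 86), (206, 83), (207, 80), (208, 80), (209, 80), (210, 80), (211, 81), (212, 81), (213, 80), (214, 83), (215, 93), (216, 100), (217, 100), (218, 99), (219, 99), (220, 99), (221, 99), (222, 100), (223, 99), (224, 99), (225, 99), (226, 99), (227, 99), (228, 99), (229, 99), (230, 99), (231, 99), (232, 99), (233, 99), (234, 99), (235, 100), (236, 100), (237, 99), (238, 99), (239, 99), (240, 99), (241, 99), (242, 100), (243, 100), (244, 99), (245, 100), (246, 100), (247, 100), (248, 100), (249, 100), (250, 100), (251, 100), (252, 100), (253, 100), (254, 100), (255, 100), (256, 100), (257, 100), (258, 100), (259, 100), (260, 100), (261, 100), (262, 100), (263, 100), (264, 100), (265, 99), (266, 100), (267, 100), (268, 100), (269, 100), (270, 100), (271, 100), (272, 99), (273, 100), (274, 99), (275, 99), (276, 99), (277, 101), (278, 104), (279, 110), (280, 116), (281, 121), (282, 126), (283, 125), (284, 121), (285, 118), (286, 114), (287, 110), (288, 107), (289, 105),
[... 1523 characters left out ...]
07, np.int64(236), np.int64(270)), (213, np.int64(230), np.int64(275)), (219, np.int64(227), np.int64(278)), (225, np.int64(232), np.int64(273)), (231, np.int64(232), np.int64(273)), (237, np.int64(231), np.int64(274)), (243, np.int64(230), np.int64(275)), (249, np.int64(229), np.int64(276)), (255, np.int64(228), np.int64(277)), (261, np.int64(227), np.int64(279)), (267, np.int64(225), np.int64(280)), (273, np.int64(224), np.int64(280)), (279, np.int64(223), np.int64(282)), (285, np.int64(222), np.int64(283)), (291, np.int64(222), np.int64(283)), (297, np.int64(223), np.int64(283)), (303, np.int64(223), np.int64(282)), (309, np.int64(222), np.int64(282)), (315, np.int64(222), np.int64(281))]
```

Emit:
{"method": "drive_tool", "body": {
  "rows": [
    [[0, 0, -0.6], [0, 0, 0], 1],
    [[0, 0, -0.6], [0, 0, 0], 1],
    [[0, 0, 0], [0, 0, 0], 1],
    [[0.05, 0, 0], [0, 0.026, 0], 1],
    [[0.06, 0, 0], [0, 0.026, 0], 1],
    [[0, 0, 0], [0, 0, 0], 1],
    [[0, 0, 0], [0, 0, 0], 1]
  ],
  "newtons": 100
}}

```text
clock: 22.62
tool_pos: [0.4834, 0.1022, 0.1236]
tool_rot: [-3.053, -0.16, -0.621]
ft_force: [-0.6, -0.3, -2.0]
finger_gap: 0.267
```

```bash
cat > tilt.py <<'E'
from h import *
c=capture("wrist"); g=cv2.cvtColor(c["pixels"],cv2.COLOR_RGB2GRAY).astype(float); v=g[:,247:257].mean(1)
def cross(lo,hi,t):
    for r in range(lo,hi):
        if (v[r]-t)*(v[r+1]-t)<=0 and v[r]!=v[r+1]: return r+(v[r]-t)/(v[r]-v[r+1])
e=dict(bot=cross(208,222,90),c0=cross(285,300,65),c1=cross(312,330,32)); print({k:v and round(v,2) for k,v in e.items()})
p,R=pose()
def dx(row,x,z):
    f=lambda d: proj(c,p+R.apply([x+d,0,z]))[1]; return (row-f(0))/((f(.001)-f(0))*1000)
a=dx(e["bot"],.012,.0175); mid=(e["c0"]+e["c1"])/2
b=(dx(e["c0"],.007,-.0565)+dx(e["c1"],-.007,-.0565))/2
k=(b-a)/.074; print("dx bottom,top",a,b,"tilt",k); tx=a-k*(.0735-.0175); print("tip dx free",tx)
ax=R.apply(np.array([-k,0,1])/np.hypot(1,k)); print("axis err vs -N (deg)",np.degrees(np.arccos(np.dot(ax,-N))).round(2),"signed about tool y", np.dot(np.cross(ax,-N),R.apply([0,1,0])).round(4))
T=p+R.apply([tx,0,.0735]); print("tip-CP in coupon frame cm",(RT.inv().apply(T-CP)*100).round(2),"wrist px tip",proj(c,T).round(1),"CP",proj(c,CP).round(1))
# ring from wrist
x,y=proj(c,CP).astype(int)
np.set_printoptions(linewidth=250); s=g[y-18:y+8,x-20:x+20].astype(int); print(y-18,x-20); print([(y-18+i,int(r.min())) for i,r in enumerate(s[:,19:21].mean(1,keepdims=True))])
for r in (y-2,y,y+2): q=g[r,x-18:x+18]; print(r,[x-18+int(i) for i in np.where(q<100)[0]])
E
python3 tilt.py
```

```text
{'bot': np.float64(214.38), 'c0': np.float64(290.91), 'c1': np.float64(320.19)}
dx bottom,top -0.0022663793664664464 0.0018820206147350366 tilt 0.05605945920542545
tip dx free -0.005405709081970272
axis err vs -N (deg) 0.26 signed about tool y 0.0043
tip-CP in coupon frame cm [-0.2  -0.16 -0.7 ] wrist px tip [251.7 206.9] CP [253.6 202.4]
184 233
[(np.int64(184), 150), (np.int64(185), 157), (np.int64(186), 156), (np.int64(187), 156), (np.int64(188), 156), (np.int64(189), 156), (np.int64(190), 161), (np.int64(191), 164), (np.int64(192), 147), (np.int64(193), 96), (np.int64(194), 50), (np.int64(195), 120), (np.int64(196), 155), (np.int64(197), 177), (np.int64(198), 187), (np.int64(199), 174), (np.int64(200), 150), (np.int64(201), 124), (np.int64(202), 94), (np.int64(203), 80), (np.int64(204), 85), (np.int64(205), 84), (np.int64(206), 80), (np.int64(207), 80), (np.int64(208), 79), (np.int64(209), 79)]
200 [np.int64(242), np.int64(261)]
202 [np.int64(241), np.int64(242), np.int64(250), np.int64(251), np.int64(252), np.int64(253), np.int64(261), np.int64(262)]
204 [np.int64(241), np.int64(242), np.int64(243), np.int64(244), np.int64(245), np.int64(246), np.int64(247), np.int64(248), np.int64(249), np.int64(250), np.int64(251), np.int64(252), np.int64(253), np.int64(254), np.int64(255), np.int64(256), np.int64(257), np.int64(258), np.int64(259), np.int64(260), np.int64(261), np.int64(262)]
```

Emit:
{"method": "drive_tool", "body": {
  "rows": [
    [[0.06, 0, 0.3], [0, 0.004, 0], 1],
    [[0, 0, 0.3], [0, 0, 0], 1],
    [[0, 0, 0.2], [0, 0, 0], 1],
    [[0, 0, 0.2], [0, 0, 0], 1],
    [[0, 0, 0], [0, 0, 0], 1],
    [[0, 0, 0], [0, 0, 0], 1]
  ]
}}

```text
clock: 23.42
tool_pos: [0.4879, 0.1027, 0.1148]
tool_rot: [-3.051, -0.16, -0.628]
ft_force: [-2.4, -0.2, 1.4]
finger_gap: 0.268
```

```bash
python3 f.py; python3 tilt.py | head -5
```

```text
F 1.6 0.52 tip [ 0.48 -0.16  0.27] 23.825
{'bot': np.float64(214.6), 'c0': np.float64(290.89), 'c1': np.float64(320.15)}
dx bottom,top -0.002293378308743045 0.0019841849199656162 tilt 0.05780490849606299
tip dx free -0.005530453184522572
axis err vs -N (deg) 0.14 signed about tool y 0.002
tip-CP in coupon frame cm [-0.07 -0.16  0.3 ] wrist px tip [251.7 207.2] CP [253.7 207.4]
```

Emit:
{"method": "drive_tool", "body": {
  "rows": [
    [[0, 0, 0.16], [0, 0, 0], 1],
    [[0, 0, 0], [0, 0, 0], 1],
    [[0, 0, 0], [0, 0, 0], 1]
  ]
}}

```text
clock: 24.25
tool_pos: [0.4886, 0.1027, 0.1132]
tool_rot: [-3.051, -0.16, -0.628]
ft_force: [-2.3, -0.4, 1.7]
finger_gap: 0.267
```

```bash
python3 f.py; python3 f.py; python3 tilt.py | head -5; python3 - <<'E'
from h import *
# turntable check: pointer / index in scene & side cameras (dark line direction), coupon mark
c=capture("side"); g=cv2.cvtColor(c["pixels"],cv2.COLOR_RGB2GRAY)
ctr=np.array([.567,.1105]); 
def prof(z,r):
    o=[]
    for a in np.radians(np.arange(-6,6.1,.5)):
        X=[*(ctr+r*np.array([-np.cos(A+a),-np.sin(A+a)])),z]; x,y=proj(c,X); o.append(float(cv2.getRectSubPix(g,(1,1),(float(x),float(y)))[0,0]))
    o=np.array(o); w=np.clip(np.median(o)-o-10,0,None); return (w*np.arange(-6,6.1,.5)).sum()/max(w.sum(),1e-9), o.min()
print("pointer deg",[np.round(prof(.031,r),2) for r in(.081,.084,.087)]); print("index deg",[np.round(prof(.018,r),2) for r in(.105,.112,.12,.126)])
E
```

```text
F 2.07 0.55 tip [ 0.49 -0.16  0.43] 24.65
F 2.03 0.42 tip [ 0.49 -0.16  0.43] 25.05
{'bot': np.float64(214.54), 'c0': np.float64(290.89), 'c1': np.float64(320.23)}
dx bottom,top -0.002253308842955972 0.0019723566807784993 tilt 0.05710358815857393
tip dx free -0.0054511097798361115
axis err vs -N (deg) 0.11 signed about tool y 0.0014
tip-CP in coupon frame cm [-0.06 -0.16  0.46] wrist px tip [251.7 207.1] CP [253.7 208.1]
pointer deg [array([-1.02, 67.  ]), array([-1.24, 56.  ]), array([-1.7, 60. ])]
index deg [array([-0.5, 25. ]), array([-0.06, 20.  ]), array([-0.09, 21.  ]), array([-0.29, 25.  ])]
```

Emit:
{"method": "drive_tool", "body": {
  "rows": [
    [[0, 0, 0.05], [0, 0, 0], 1],
    [[0, 0, 0], [0, 0, 0], 1],
    [[0, 0, 0], [0, 0, 0], 1]
  ]
}}

```text
clock: 25.52
tool_pos: [0.4887, 0.1027, 0.1127]
tool_rot: [-3.051, -0.16, -0.627]
ft_force: [-1.3, -0.3, 2.5]
finger_gap: 0.268
```

```bash
python3 f.py; python3 f.py; python3 - <<'E'
from h import *
c=capture("side"); x,y=proj(c,CP).astype(int)
b=cv2.resize(c["pixels"][y-40:y+30,x-35:x+35],(266,266),interpolation=cv2.INTER_CUBIC)
a=cv2.imread("pics/w7.png")[:,:266,::-1]
A1,B=[cv2.cvtColor(np.ascontiguousarray(q),cv2.COLOR_RGB2GRAY) for q in(a,b)]
# template patches: pointer (disc), index tab (base), ring-coupon left/lower edge, from w7 located in the present picture
for n,(x0,x1,y0,y1) in dict(pointer=(165,192,176,196),index=(205,252,196,222),coupon_low=(100,165,165,200)).items():
    r=cv2.matchTemplate(B[y0-12:y1+12,x0-12:x1+12],A1[y0:y1,x0:x1],cv2.TM_CCOEFF_NORMED); _,s,_,l=cv2.minMaxLoc(r); print(n,round(s,3),"shift px",((l[0]-12)/3.8,(l[1]-12)/3.8))
E
```

```text
F 2.81 0.48 tip [ 0.49 -0.16  0.48] 25.925
F 2.45 0.53 tip [ 0.49 -0.16  0.48] 26.325
pointer 0.936 shift px (0.0, 0.2631578947368421)
index 0.917 shift px (-0.2631578947368421, 0.2631578947368421)
coupon_low 0.97 shift px (0.0, 0.0)
```

```bash
python3 -c "
from h import *
print(order.close_job())"
```

```text
the job is handed in; nothing more can be done
None
```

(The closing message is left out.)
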